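# Show the pen to the bench inspection camera

## Robot

A 6-joint arm with a two-finger parallel gripper is mounted at the origin on the work surface. World frame = base frame: x ahead of the robot, y to its left, z up, the work surface at z = 0. Lengths are in m, angles in degrees, forces in N, time in s.
With the tool pointing down it reaches from about 0.4 to 0.825 m from the base axis. Payload 7 kg.
Tool frame: the origin (TCP) lies at the very end of the fingers, on their centre line; the grasp point (between the pads) lies 19 mm behind it (manip.hold_point_z is the distance from the TCP to the grasp point, in m); z points along the fingers, y is the line along which they close (so a half turn about z gives the same grasp; the last joint's range is limited). The gripper opens to 85 mm and grips with 20 to 120 N. Pads are 22 mm wide; open, the fingers measure 114 mm over their backs; the gripper's body (76 mm by 85 mm) begins 54 mm behind the grasp point. The pads swing forward as they close: fully open they stand 13 mm farther back than shut.
Start: joints at [-59.983, 20.546, 0.682, 0, -70.136, -16.507], TCP at [0.158, -0.656, 0.231] pointing down, gripper open.
Joint ranges: [-176.03, 176.03], [-82.01, 121.73], [-58.28, 71.71], [-173.87, 95.51], [-174.79, -0.11], [-173.66, 173.66]. Speed limits (degrees/s): [136.94, 136.94, 172.46, 180, 180, 180].

## Interface

Orientations are given as a 3x3 rotation matrix whose columns are the frame's x, y, z axes.
In Python, from cell import manip, optics gives the robot as it stands (manip), with the cameras (optics).
- The arm moves only by the tool jog_arm, called after "Call:" by a JSON object that holds its "fn" and its "kwargs". Schema: {"type":"object","properties":{"moves":{"type":"array","items":{"type":"object","properties":{"trans":{"type":"array","items":{"type":"number"},"minItems":3,"maxItems":3},"r":{"type":"array","items":{"type":"number"},"minItems":3,"maxItems":3}},"additionalProperties":false},"minItems":1,"maxItems":20},"aperture":{"type":"number"},"only":{"type":"string"},"quiet":{"type":"boolean"},"lines":{"type":"string"}},"required":["moves"],"additionalProperties":false}. moves is a list of rows, 1 to 20 of them, each an object with the fields trans (a list: dx, dy, dz in units of 100 mm), r (a list: a rotation vector rx, ry, rz in units of 2 degrees); a field left out counts as zero; each row shifts and turns the commanded pose from where the row before left it, along the tool's axes as they then stand; what a row does not reach is not made up. A row lasts 1/8 s, in which the tool goes at most 0.0625 m and 10.7 degrees, less where a joint would pass 70% of its speed; a pose out of reach is approached as far as the arm can. aperture is the opening from 0.0 (shut) to 1.0 (fully open), set as the call begins (left out keeps the last). The fingers move at their own pace and stop on an object; the grip force is fixed at half the most. Time passes only in rows, so rows that do not move let the fingers close. The tool returns the time, the measured TCP pose, the force, the opening and the grip force at its end. only (a regular expression) keeps the lines of the reply that match it, lines (a string "A,B") keeps lines A to B, and quiet returns only ok. Input that does not fit is refused with a message, and nothing moves.
- manip.sense(): the state, without advancing time (a new reading comes with each control period).
- optics.capture(name): name is "scene" or "top" or "wrist"; returns the picture (420x560x3 uint8, red, green, blue); there is no depth.
- optics.get_calibration(name): a dict with "vfov" (degrees; the focal length in pixels is half the picture's height over the tangent of half this angle, whatever the lens; pixels are square), "cx", "cy" (the principal point, pixels), "origin" and "orientation" of the camera in the world; the wrist camera has in their place "hand_eye" (4x4, takes a point from camera to tool coordinates, whose origin is the TCP and whose axes are the flange's). Camera axes: x right, y down, z forward; pixel columns grow to the right and rows downward; lengths in m; the calibration is good to about 2 mm. The wrist camera is an equidistant fisheye: a pixel r from the principal point sees the ray r / f radians off the axis. A picture is of the moment at which its call begins: read the wrist's pose just before it. get_calibration takes no time and is no camera call.
- manip.sign_off(): hands the job in; it is judged then, once.
The state is a dict: "t": time; "joints": joint angles; "joint_vel": joint speeds; "effort": joint torques, N m; "position": TCP position; "tool_rot": TCP orientation; "contact_force": force on the tool from outside, world axes, zero at the start; "ft_torque": the same for the moment, N m; "width": opening from 0.0 (shut) to 1.0 (fully open); "gripper_force": force on a finger pad.
Only numpy, scipy, OpenCV 4.12 (cv2) and the standard library are available. Lean on these libraries where they do the work, as an engineer would, in place of code of your own. Each camera call takes 0.05 s, during which the arm holds its last target. There are 200 camera calls.

## Task

Swing the brass latch of the wooden case a quarter turn off the lid, lift the lid up and over until it falls open, and take the pen with the pointed brass nib out of its rest. Hold it up to the inspection camera with its nib at the camera's focus point and its barrel in line with the lens, nib towards the lens, and finish still holding it there, still and clear of everything else. Do not knock the camera out of its setting, and leave the brush and spatula in their rests and the jar and bottle where they stand.

Things in the scene. Friction and masses are not known exactly. Their poses are not given: they have to be found in the camera images.
- case: Fixed wooden case, 170 x 280 x 55 mm (x, y, z), walls and floor 7 mm; origin: centre of its underside; own -x is its front, yaw within 0.2. Two cross strips (12 mm wide, at x = -42 and +42 mm, cheeks up to 33 mm) form three rests at y = -75, 0, +75 mm, one tool in each along x, axis 33.5 mm above the bench, in any order. Between the strips it is free down to the floor.
- latch (a joint): Flat brass latch lever (68 x 14 x 5 mm, underside 65.5 mm up) turning on an upright pivot 18 mm before the middle of the case's front. At 0 it lies straight across the lid's front edge and blocks it; positive is anticlockwise from above. Free of the lid beyond 1.25 either way, stops at 1.6 and -1.6. Stays where left (0.03 N m); starts within 0.3 of 0.
- latch_knob (a point): Centre of the top of the latch's small upright brass peg (12 mm diameter, standing 27 mm above the lever), at the end of the lever away from the lid, 30 mm from the pivot; its top is 97.5 mm above the bench.
- lid (a joint): Opening angle of the wooden lid (170 x 280 x 8 mm, about 0.22 kg): 0 shut, about 1.57 upright, 2.0 its stop. It falls shut when let go below about 1.4 and falls open to its stop beyond about 1.6.
- lid_handle (a point): Grip point in the head of the lid's round dark wooden knob (head 28 mm diameter and 16 mm high, on a 12 mm stem), on the lid's middle line 30 mm behind its front edge; the point is 35 mm above the lid's top face and 8 mm below the knob's top.
- lid_hinge (a point): Middle of the lid's hinge line, on the rear (+x) upper edge of the case, at the lid's underside; the hinge runs along the case's y. Turns with the lid; when opening, the knob goes up, then over to the rear.
- pen: Pen, 130 mm long, straight black barrel of 15 mm diameter with a thin brass ring and a pointed brass nib 18 mm long at one end; about 45 g. Origin on its axis, 68 mm from the nib's point and 62 mm from the blunt end; own x runs along the axis towards the nib. In the case the nib points to the case's rear (+x). It may have rolled about its axis.
- pen_tip (a point): The point of the pen's nib.
- focus (a point): Focus point of the inspection camera: on the lens axis, 50 mm in front of the glass, 200 to 270 mm above the bench; a thin steel pointer wire under the lens ends 32 mm below it (square to the axis). Own x points from here to the lens, rising 25 degrees from level; own z is up, square to it. The nib goes here, the pen's x along this x.
- stand: Fixed camera stand: grey base plate 140 x 150 x 14 mm, steel column 370 mm high near its rear edge. Origin: centre of the base's underside. The camera (black and grey barrel, 42 to 52 mm thick, 78 mm long) looks along the stand's own -x and 25 degrees down; its glass is 30 mm towards -x of the origin. Its clamped height varies by 60 mm.
- brush: Brush lying in the case, wooden handle of 15 mm diameter with a thick rounded grey tuft (24 mm) at its far end, 132 mm long; origin on its axis 60 mm from the handle's end. To be left alone.
- spatula: Spatula lying in the case, dark wooden handle of 15 mm diameter with a flat steel blade 18 mm wide at its far end, 132 mm long; origin on its axis 60 mm from the handle's end. To be left alone.
- jar: White screw-lid jar, 64 mm diameter, 62 mm high, standing on the bench right of the case; origin at the centre of its underside. To be left alone.
- bottle: White plastic bottle, 58 mm diameter, 150 mm high, standing on the bench right of the case, further away than the jar; origin at the centre of its underside. To be left alone.

How it is judged (in metres and radians):
On the way, in this order (a step that is already met when the one before it is completed fails the run):
1. the latch is swung off the lid ((value of joint latch above 1.25 rad or value of joint latch below -1.25 rad)), for 0.1 s.
2. the lid is open, past upright (value of joint lid above 1.6 rad), for 0.2 s.
3. the pen is lifted out of the case in the fingers (height (world z) of pen above 0.09 m and contact force between the fingers and pen above 0.5 N), for 0.2 s.
At the end, for the whole second after the job is handed in: The pen is held in the fingers, at rest (slower than 20 mm/s) and more than 130 mm above the bench, touching neither case nor camera; its nib's point within 15 mm of the focus point, its axis within 0.2 rad of the lens axis with the nib towards the lens; the lid is still open past 1.6 rad (distance between pen_tip and focus below 0.015 m and angle between the x axis of pen and the x axis of focus, either way round below 0.2 rad and x of pen in the frame of focus below -0.04 m and contact force between the fingers and pen above 0.5 N and contact force between pen and case below 0.05 N and contact force between pen and stand below 0.05 N and linear speed of pen below 0.02 m/s and height (world z) of pen above 0.13 m and value of joint lid above 1.6 rad); the arm keeps its last pose, push and grip.
It fails at once if the brush or spatula is taken or pushed out of place (20 mm) (distance of any of brush, spatula from where it was at the start of the episode above 0.02 m).
It fails at once if the jar or bottle is moved (20 mm) (distance of any of jar, bottle from where it was at the start of the episode above 0.02 m).
It fails at once if the camera is knocked out of its setting (10 mm) (distance of focus from where it was at the start of the episode above 0.01 m).
It also fails if it takes over 67 s, if anything falls off the work surface, if the arm or the gripper's body presses on something with over 40 N, if the wrist force passes 120 N, or if a joint passes its speed limit or range.

## Working session

There is one attempt and no reset: what is moved stays moved. The work goes in short steps, Python scripts to look and compute and a tool call to move; the robot and the scene stay as the last step left them, time stands still between calls to the robot, and variables do not carry over. Pictures are saved under pics/ and viewed, at most 11 in all, crops included, and the job is handed in when it is done.

```bash
ls; mkdir -p pics; python3 - <<'E'
from cell import manip, optics
import cv2, numpy as np
ims=[]
for n in("scene","top"):
    im=optics.capture(n); cv2.imwrite(f"pics/{n}0.png",im[:,:,::-1])
    c=optics.get_calibration(n); print(n,c)
s=manip.sense(); im=optics.capture("wrist"); cv2.imwrite("pics/wrist0.png",im[:,:,::-1])
print(optics.get_calibration("wrist")); print(s['position'],np.round(s['tool_rot'],3),manip.hold_point_z,s['t'])
E
```

```text
cell.py
pics
scene {'vfov': 45.169710315214, 'cx': 277.7769732423042, 'cy': 207.90638732991724, 'origin': array([1.0108769 , 0.54422244, 1.30807514]), 'orientation': array([[-0.80670738,  0.49445408, -0.32363306],
       [ 0.59087676,  0.68358048, -0.42846515],
       [ 0.0093729 , -0.53687325, -0.84361085]])}
top {'vfov': 54.1267800004171, 'cx': 277.8724001658876, 'cy': 212.41572394084517, 'origin': array([ 0.44189504, -0.06094408,  1.09958479]), 'orientation': array([[-0.00171424, -0.99219359,  0.12469543],
       [-0.99998753,  0.00228585,  0.0044411 ],
       [-0.00469147, -0.12468626, -0.99218513]])}
{'vfov': 65.70646984690485, 'cx': 279.7110912422227, 'cy': 211.3019617876826, 'hand_eye': array([[ 1.01936040e-03, -9.54096216e-01, -2.99498534e-01,
         7.73721681e-02],
       [ 9.99999183e-01,  7.41616304e-04,  1.04102767e-03,
         9.42590091e-04],
       [-7.71127560e-04, -2.99499350e-01,  9.54096193e-01,
        -1.42248215e-01],
       [ 0.00000000e+00,  0.00000000e+00,  0.00000000e+00,
         1.00000000e+00]])}
[ 0.15757747 -0.65592171  0.23046454] [[-0.972 -0.234 -0.   ]
 [-0.234  0.972  0.001]
 [ 0.     0.001 -1.   ]] 0.0187 0.1
```

View pics/scene0.png

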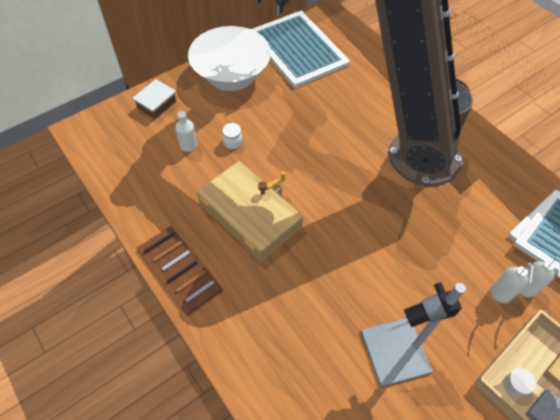

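View pics/top0.png

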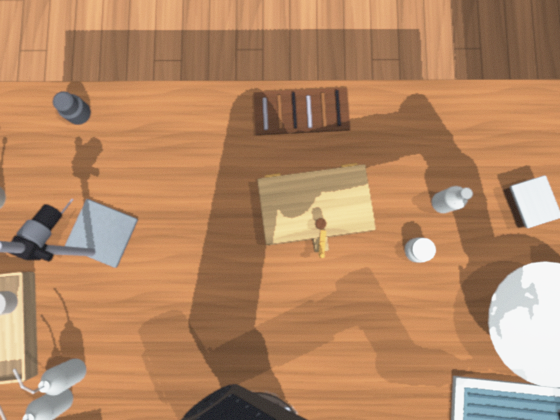

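The scene view shows the case (250,210), its brass latch (275,183), knob (263,187), jar (232,135), bottle (186,133), and the stand (397,350) with its camera (430,308). The top view shows the lid at 258–375 × 165–245, knob (320,224), latch (322,240), and the stand base (103,232) with its camera at (38,232). I'll enlarge these areas to get accurate pixels.

```bash
python3 - <<'E'
import cv2, numpy as np
a=cv2.imread('pics/top0.png');b=cv2.imread('pics/scene0.png')
def crop(im,x,y,w,h): # to 400x300
    c=cv2.resize(im[y:y+h,x:x+w],(400,300),interpolation=cv2.INTER_CUBIC)
    for k in range(0,w,20): cv2.putText(c,str(x+k),(k*400//w,8),0,.3,(255,255,255),1);cv2.line(c,(k*400//w,10),(k*400//w,14),(255,255,255),1)
    for k in range(0,h,20): cv2.putText(c,str(y+k),(0,k*300//h+3),0,.3,(255,255,255),1);cv2.line(c,(20,k*300//h),(24,k*300//h),(255,255,255),1)
    return c
v=np.vstack([np.hstack([crop(a,245,155,140,105),crop(b,190,155,140,105)]),np.hstack([crop(a,0,175,160,120),crop(b,340,270,160,120)])])
cv2.imwrite('pics/crops.png',v)
E
```

```text
(no output)
```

View pics/crops.png

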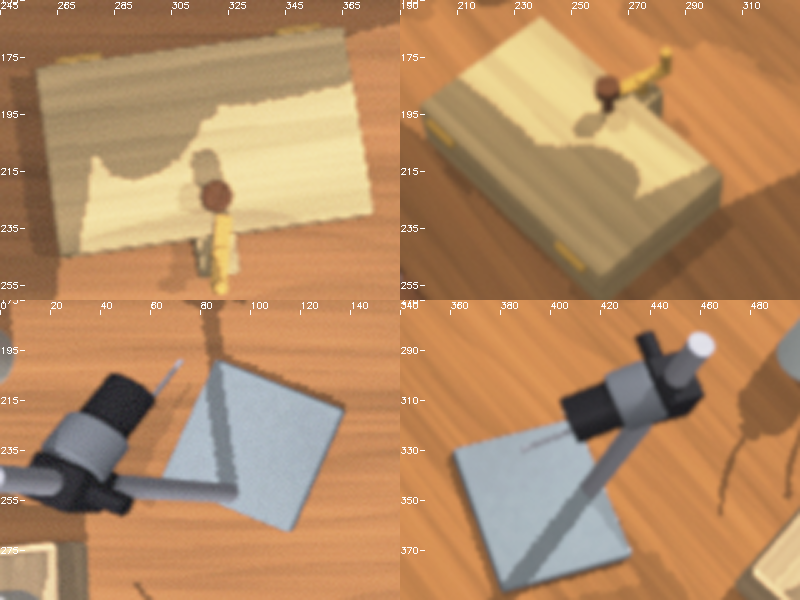

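The crops give these pixels:

| Feature | Top view | Scene view |
|---|---|---|
| Lid corners | (258,179.5), (365,164.8), (375.2,229.2), (267.7,245) | – |
| Lid knob | (320.6,223.6) | (262.5,185.8) |
| Latch peg | (322.4,254.8) | (283.1,173.2) |
| Pointer wire tip | (72,200.2) | (389.2,330.8) |

The lens looks away from the robot.

```bash
cat > h.py <<'E'
from cell import manip, optics
import numpy as np, cv2
def ray(n,u,v,s=None):
    c=optics.get_calibration(n); f=210/np.tan(np.radians(c['vfov']/2))
    d=np.array([u-c['cx'],v-c['cy']])
    if n!='wrist':
        r=c['orientation']@np.array([*(d/f),1.]); return c['origin'],r/np.linalg.norm(r)
    th=np.linalg.norm(d)/f; k=np.array([*(d/max(np.linalg.norm(d),1e-9)*np.sin(th)),np.cos(th)])
    H=c['hand_eye']; R=s['tool_rot']; return s['position']+R@H[:3,3],R@H[:3,:3]@k
def onz(o,r,z): return o+r*(z-o[2])/r[2]
def tri(*rs):
    A=sum(np.eye(3)-np.outer(r,r) for o,r in rs);b=sum((np.eye(3)-np.outer(r,r))@o for o,r in rs)
    p=np.linalg.solve(A,b); return p,[np.linalg.norm((np.eye(3)-np.outer(r,r))@(p-o)) for o,r in rs]
E
python3 - <<'E'
from h import *
np.set_printoptions(precision=4,suppress=True)
L=np.array([onz(*ray('top',*p),.063) for p in[(257.95,179.5),(365.05,164.8),(375.2,229.2),(267.75,244.95)]])
print(L, L.mean(0),[np.linalg.norm(L[i]-L[i-1]) for i in range(4)])
e=(L[0]+L[1]-L[2]-L[3]);e2=(L[0]-L[1]+L[3]-L[2]); print('yaw',np.degrees([np.arctan2(e[1],e[0]),np.arctan2(-e2[0],e2[1])]))
for nm,a,b in[('knob',(320.6,223.6),(262.45,185.8)),('peg',(322.35,254.8),(283.1,173.2)),('wire',(72,200.2),(389.2,330.8))]:
    print(nm,*tri(ray('top',*a),ray('scene',*b)))
B=np.array([onz(*ray('top',*p),.014) for p in[(86.8,199),(137.6,218.2),(116.8,267),(66,245)]]);print(B,B.mean(0),[np.linalg.norm(B[i]-B[i-1]) for i in range(4)])
for p in[(361.2,330.8),(431.2,370),(382.4,386.8)]: print(onz(*ray('scene',*p),.014))
for p in [(421,249),(232,133)]: print('jar',onz(*ray('top',*p),.062),)
E
```

```text
[[ 0.6575 -0.0053  0.063 ]
 [ 0.6953 -0.2812  0.063 ]
 [ 0.5289 -0.3021  0.063 ]
 [ 0.4897 -0.0307  0.063 ]] [ 0.5928 -0.1548  0.063 ] [np.float64(0.16970696438599625), np.float64(0.27845008084621803), np.float64(0.1677499133924754), np.float64(0.27421555426536626)]
yaw [7.8922 8.009 ]
knob [ 0.5388 -0.1597  0.0979] [np.float64(0.0016886009344916093), np.float64(0.001688600934491702)]
peg [ 0.4624 -0.1626  0.0962] [np.float64(0.0023752990349645733), np.float64(0.002375299034964598)]
wire [0.5811 0.3951 0.2106] [np.float64(0.000793768059650311), np.float64(0.0007937680596501952)]
[[0.6157 0.4557 0.014 ]
 [0.5637 0.3173 0.014 ]
 [0.435  0.3667 0.014 ]
 [0.4929 0.5039 0.014 ]] [0.5268 0.4109 0.014 ] [np.float64(0.13197336191360462), np.float64(0.1478883106895029), np.float64(0.1378240496396309), np.float64(0.14888624798070704)]
[0.5631 0.3255 0.014 ]
[0.4871 0.5066 0.014 ]
[0.6151 0.4642 0.014 ]
jar [ 0.4788 -0.4157  0.062 ]
jar [0.7814 0.063  0.062 ]
```

The numbers agree with the given sizes:

- **Case:** centre (0.593,-0.155), yaw 8°.
- **Latch:** the peg's radius about the pivot comes out at 29 mm, and the latch stands at about -0.3.
- **Focus:** about (0.595,0.387,0.240).

Next I'll fly over the peg and check with the wrist camera.

Units first: shifts go in units of 100 mm and turns go in units of 2 degrees. So 0.0372 m is 0.372, -0.0308 m is -0.308, 5.5 degrees is 2.75.

Call:
{"fn": "jog_arm", "kwargs": {"moves": [{"r":[0, 0, 2.75]}, {"trans":[-0.308, 0.372, 0]}, {"trans":[-0.308, 0.372, 0]}, {"trans":[-0.308, 0.372, 0]}, {"trans":[-0.308, 0.372, 0]}, {"trans":[-0.308, 0.372, 0]}, {"trans":[-0.308, 0.372, 0]}, {"trans":[-0.308, 0.372, 0]}, {"trans":[-0.308, 0.372, 0]}, {"trans":[-0.308, 0.372, 0]}, {"trans":[-0.308, 0.372, 0]}, {"trans":[-0.308, 0.372, 0.2]}, {"trans":[-0.308, 0.372, 0.2]}, {}, {}], "aperture": 1.0}}

```text
t: 2.02
position: [0.4613, -0.1627, 0.1913]
tool_rot: [[-0.99, -0.14, -0.001], [-0.14, 0.99, -0.0], [0.001, -0.0, -1.0]]
contact_force: [0.3, -0.6, 0.9]
width: 1.0
gripper_force: 0.0
```

```bash
python3 - <<'E'
from h import *
s=manip.sense(); im=optics.capture("wrist"); cv2.imwrite("pics/w1.png",im[:,:,::-1])
print(s['position'],np.round(s['tool_rot'],3).tolist(),s['joints'])
c=optics.get_calibration('wrist');f=210/np.tan(np.radians(c['vfov']/2));H=c['hand_eye']
for p in[(.4624,-.1626,.0975),(.5388,-.1597,.106),(.491,-.169,.07)]:
    q=H[:3,:3].T@(s['tool_rot'].T@(np.array(p)-s['position'])-H[:3,3]); th=np.arctan2(np.hypot(q[0],q[1]),q[2]);print(q[:2]/np.hypot(q[0],q[1])*f*th+[c['cx'],c['cy']])
E
```

```text
[ 0.46134359 -0.16266324  0.1912705 ] [[-0.99, -0.14, -0.001], [-0.14, 0.99, -0.0], [0.001, -0.0, -1.0]] [ 3.66624112e+00  4.75454080e+00 -2.55277339e+01  5.44591681e-03
 -5.97512761e+01 -8.56044772e+01]
[278.13642406 216.91316643]
[268.7734529  306.50403204]
[266.42127199 236.76865344]
```

View pics/w1.png

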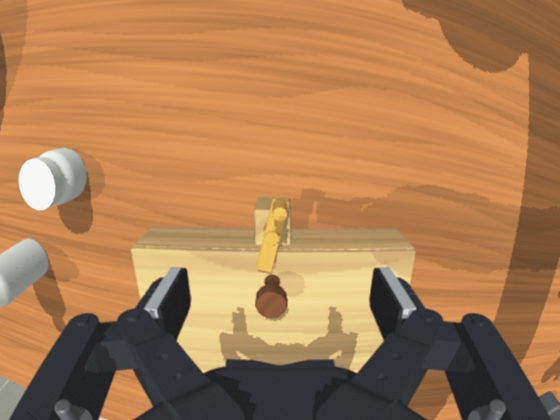

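The wrist view shows the peg top at (279,212) and the knob top at (271,301), within about 5 px of the prediction. I'll refine both from this second view.

```bash
python3 - <<'E'
from h import *
s=manip.sense()
for n,w,t,c,z in[('peg',(279.5,211.5),(322.35,254.8),(283.1,173.2),.0975),('knob',(271.5,302),(320.6,223.6),(262.45,185.8),.106)]:
    print(n,onz(*ray('wrist',*w,s),z),onz(*ray('top',*t),z),tri(ray('wrist',*w,s),ray('top',*t),ray('scene',*c)))
E
```

```text
peg [ 0.45803406 -0.16263604  0.0975    ] [ 0.46401457 -0.16412094  0.0975    ] (array([ 0.46105385, -0.16310342,  0.09324085]), [np.float64(0.0017522320952450922), np.float64(0.0033770911239066224), np.float64(0.0016960460384527149)])
knob [ 0.53413988 -0.15856588  0.106     ] [ 0.53917099 -0.16014597  0.106     ] (array([ 0.53885764, -0.15895642,  0.09901584]), [np.float64(0.0008442019009146377), np.float64(0.0021152524241256805), np.float64(0.0013585248922880094)])
```

Call:
{"fn": "jog_arm", "kwargs": {"moves": [{"trans":[0, 0, 0.38]}, {"trans":[0, 0, 0.38]}, {"trans":[0, 0, 0.38]}, {}, {}], "aperture": 1.0}}

```text
t: 2.7
position: [0.4622, -0.1635, 0.0788]
tool_rot: [[-0.99, -0.139, 0.002], [-0.139, 0.99, -0.0], [-0.002, -0.001, -1.0]]
contact_force: [1.0, 0.4, 0.9]
width: 0.998
gripper_force: 0.0
```

Call:
{"fn": "jog_arm", "kwargs": {"moves": [{}, {}, {}, {}, {}, {}, {}, {}], "aperture": 0.0}}

```text
t: 3.7
position: [0.4616, -0.1628, 0.0776]
tool_rot: [[-0.99, -0.14, 0.0], [-0.14, 0.99, -0.0], [-0.0, -0.0, -1.0]]
contact_force: [-1.5, 0.7, 6.4]
width: 0.11
gripper_force: 58.6
```

Converted, -0.0063 m is -0.063, 0.0051 m is 0.051.

Call:
{"fn": "jog_arm", "kwargs": {"moves": [{"trans":[-0.026, 0.051, 0]}, {"trans":[-0.026, 0.051, 0]}, {"trans":[-0.05, 0.042, 0]}, {"trans":[-0.05, 0.041, 0]}, {"trans":[-0.063, 0.016, 0]}, {"trans":[-0.063, 0.016, 0]}, {}, {}], "aperture": 0.0}}

```text
t: 4.7
position: [0.4827, -0.1373, 0.0773]
tool_rot: [[-0.99, -0.138, -0.006], [-0.138, 0.99, 0.0], [0.006, 0.001, -1.0]]
contact_force: [-12.4, 3.8, 15.9]
width: 0.11
gripper_force: 60.8
```

```bash
python3 - <<'E'
from h import *
im=optics.capture("wrist"); cv2.imwrite("pics/w2.png",im[:,:,::-1])
E
```

```text
(no output)
```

View pics/w2.png

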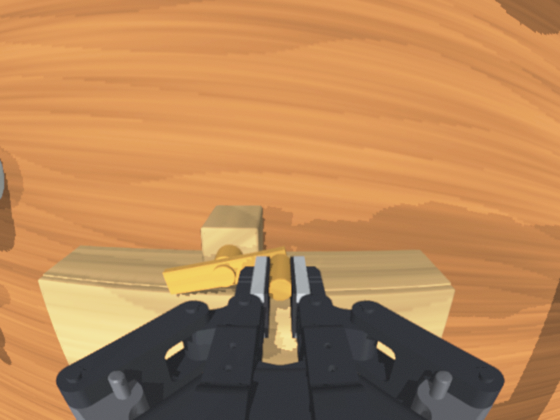

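The latch is swung aside: its tail is at (168,283) and its pivot around (227,272). I'll compute the lever's angle from these.

```bash
python3 - <<'E'
from h import *
s=manip.sense()
P=[onz(*ray('wrist',*w,s),.0705) for w in[(165,273),(285,249),(175,294)]]
d=P[1]-P[0];print(P,np.degrees(np.arctan2(d[1],d[0]))-188)
E
```

```text
[array([ 0.49538316, -0.19718012,  0.0705    ]), array([ 0.47136674, -0.13516535,  0.0705    ]), array([ 0.50783016, -0.19145963,  0.0705    ])] -76.83013848507663
```

The latch is at about -1.34. I'll nudge it a bit further for margin, then release, rise and check.

Converted, -0.002 m is -0.02.

Call:
{"fn": "jog_arm", "kwargs": {"moves": [{"trans":[-0.02, 0, 0]}, {"trans":[-0.02, 0, 0]}, {}], "aperture": 0.0}}

```text
t: 5.12
position: [0.4898, -0.1358, 0.0775]
tool_rot: [[-0.99, -0.139, -0.0], [-0.139, 0.99, 0.001], [-0.0, 0.001, -1.0]]
contact_force: [-3.9, 7.8, 8.2]
width: 0.112
gripper_force: 59.9
```

Call:
{"fn": "jog_arm", "kwargs": {"moves": [{}, {}, {}, {}, {}, {"trans":[0, 0, -0.4]}, {"trans":[0, 0, -0.4]}, {"trans":[0, 0, -0.3]}, {}, {}], "aperture": 1.0}}

```text
t: 6.38
position: [0.4895, -0.1368, 0.1869]
tool_rot: [[-0.99, -0.139, -0.0], [-0.139, 0.99, 0.0], [0.0, 0.0, -1.0]]
contact_force: [-0.5, 0.4, 0.4]
width: 1.001
gripper_force: 0.0Traceback (most recent call last):
```

```bash
python3 - <<'E'
from h import *
s=manip.sense(); im=optics.capture("wrist"); cv2.imwrite("pics/w3.png",im[:,:,::-1])
m=cv2.inRange(cv2.cvtColor(im,cv2.COLOR_RGB2HSV),(18,170,120),(28,255,255)); m[300:]=0
n,l,st,ce=cv2.connectedComponentsWithStats(m);k=1+st[1:,4].argmax();ys,xs=np.nonzero(l==k)
r=cv2.minAreaRect(np.c_[xs,ys].astype(np.float32));print(st[k],r)
B=cv2.boxPoints(r);P=[onz(*ray('wrist',*b,s),.0705) for b in B];print(B,P)
for i in range(4):
  d=P[i]-P[i-1];print(np.linalg.norm(d),np.degrees(np.arctan2(d[1],d[0]))-188)
# knob
h=cv2.cvtColor(im,cv2.COLOR_RGB2HSV);m=cv2.inRange(h,(0,80,40),(10,220,140));n,l,st,ce=cv2.connectedComponentsWithStats(m)
for k in range(1,n):
  if st[k,4]>100: print(st[k],ce[k],onz(*ray('wrist',*ce[k],s),.106))
E
```

```text
  File "<stdin>", line 4, in <module>
ValueError: attempt to get argmax of an empty sequence
```

Call:
{"fn": "jog_arm", "kwargs": {"moves": [{"trans":[-0.448, -0.297, 0]}, {}, {"trans":[0, 0, 0.36]}, {"trans":[0, 0, 0.36]}, {"trans":[0, 0, 0.35]}, {}], "aperture": 1.0}}

```text
t: 7.18
position: [0.5355, -0.1599, 0.0772]
tool_rot: [[-0.99, -0.139, -0.007], [-0.139, 0.99, 0.0], [0.007, 0.001, -1.0]]
contact_force: [-0.3, -0.1, 0.5]
width: 0.996
gripper_force: 0.0
```

Call:
{"fn": "jog_arm", "kwargs": {"moves": [{}, {}, {}, {}, {}, {}, {}, {}], "aperture": 0.0}}

```text
t: 8.18
position: [0.5389, -0.1595, 0.0817]
tool_rot: [[-0.99, -0.14, 0.002], [-0.14, 0.99, 0.0], [-0.002, 0.0, -1.0]]
contact_force: [-1.6, 3.9, 7.2]
width: 0.298
gripper_force: 58.5
```

```bash
python3 - <<'E'
from h import *
im=optics.capture("wrist"); cv2.imwrite("pics/w4.png",im[:,:,::-1])
E
```

```text
(no output)
```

View pics/w4.png

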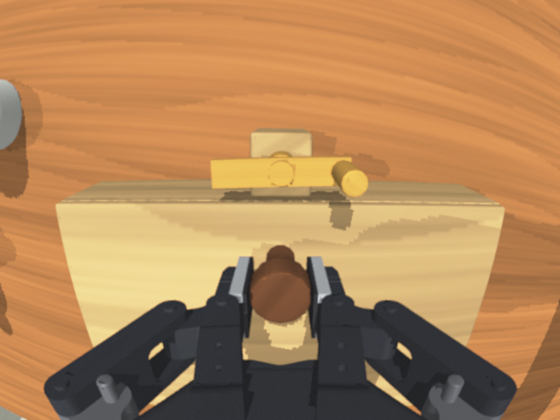

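The latch is fully off the lid (the lever runs parallel to the front), and the knob head (280,290) is squarely between the pads. I'll work out the arc steps about the hinge.

```bash
python3 - <<'E'
import numpy as np
p=np.radians(np.linspace(17.1,120.2,17));x=-.1465*np.cos(p);z=.1465*np.sin(p)
for a,b in zip(-np.diff(x),-np.diff(z)):print(f"{a:.4f} 0 {b:.4f}")
E
```

```text
-0.0057 0 -0.0154
-0.0074 0 -0.0147
-0.0090 0 -0.0138
-0.0105 0 -0.0127
-0.0119 0 -0.0114
-0.0131 0 -0.0100
-0.0141 0 -0.0085
-0.0150 0 -0.0068
-0.0157 0 -0.0051
-0.0161 0 -0.0033
-0.0164 0 -0.0015
-0.0165 0 0.0003
-0.0163 0 0.0022
-0.0160 0 0.0040
-0.0154 0 0.0058
-0.0147 0 0.0075
```

First half, then check.

Call:
{"fn": "jog_arm", "kwargs": {"moves": [{"trans":[-0.057, 0, -0.154]}, {"trans":[-0.074, 0, -0.147]}, {"trans":[-0.09, 0, -0.138]}, {"trans":[-0.105, 0, -0.127]}, {"trans":[-0.119, 0, -0.114]}, {"trans":[-0.131, 0, -0.1]}, {"trans":[-0.141, 0, -0.085]}, {"trans":[-0.15, 0, -0.068]}, {}], "aperture": 0.0}}

```text
t: 9.35
position: [0.6249, -0.1479, 0.1748]
tool_rot: [[-0.99, -0.14, 0.0], [-0.14, 0.99, -0.0], [-0.0, -0.001, -1.0]]
contact_force: [-4.5, 0.5, 5.7]
width: 0.299
gripper_force: 60.3
```

Call:
{"fn": "jog_arm", "kwargs": {"moves": [{"trans":[-0.157, 0, -0.051]}, {"trans":[-0.161, 0, -0.033]}, {"trans":[-0.164, 0, -0.015]}, {"trans":[-0.165, 0, 0.003]}, {"trans":[-0.163, 0, 0.022]}, {"trans":[-0.16, 0, 0.04]}, {"trans":[-0.154, 0, 0.058]}, {"trans":[-0.147, 0, 0.075]}, {}, {}], "aperture": 0.0}}

```text
t: 10.6
position: [0.7524, -0.1308, 0.1655]
tool_rot: [[-0.99, -0.14, 0.005], [-0.14, 0.99, -0.001], [-0.004, -0.002, -1.0]]
contact_force: [1.0, -0.4, 4.6]
width: 0.302
gripper_force: 61.5
```

Call:
{"fn": "jog_arm", "kwargs": {"moves": [{}, {}, {}, {}, {}], "aperture": 1.0}}

```text
t: 11.22
position: [0.7501, -0.1302, 0.1636]
tool_rot: [[-0.99, -0.139, -0.0], [-0.139, 0.99, 0.0], [0.0, 0.0, -1.0]]
contact_force: [-0.5, 0.3, -0.1]
width: 0.998
gripper_force: 0.2
```

Call:
{"fn": "jog_arm", "kwargs": {"moves": [{"trans":[-0.05, 0, -0.3]}, {"trans":[-0.05, 0, -0.3]}, {"trans":[0, 0, -0.5]}, {"trans":[0.4, 0, -0.5]}, {"trans":[0.6, 0, 0]}, {"trans":[0.6, 0, 0]}, {"trans":[0.5, 0, 0]}, {}, {}], "aperture": 1.0}}

```text
t: 12.35
position: [0.5532, -0.158, 0.3232]
tool_rot: [[-0.99, -0.139, 0.001], [-0.139, 0.99, 0.0], [-0.001, -0.0, -1.0]]
contact_force: [0.5, 0.1, 0.2]
width: 0.999
gripper_force: 0.0
```

```bash
python3 - <<'E'
from h import *
s=manip.sense();print(s['position'],s['joints'])
a=optics.capture("wrist"); b=optics.capture("top");c=optics.capture("scene")
for n,i in(('w5',a),('t5',b),('s5',c)): cv2.imwrite(f"pics/{n}.png",i[:,:,::-1])
v=np.hstack([cv2.resize(a,(400,300)),cv2.resize(c[120:280,150:363],(400,300))])
w=np.hstack([cv2.resize(b[130:280,220:420],(400,300)),cv2.resize(c,(400,300))])
cv2.imwrite('pics/v5.png',np.vstack([v,w])[:,:,::-1])
E
```

```text
[ 0.55321797 -0.15796587  0.32320285] [ 3.53897224e+00  8.46870659e+00 -3.65223615e+00  2.10028302e-03
 -7.77948283e+01 -8.55313918e+01]
```

View pics/v5.png

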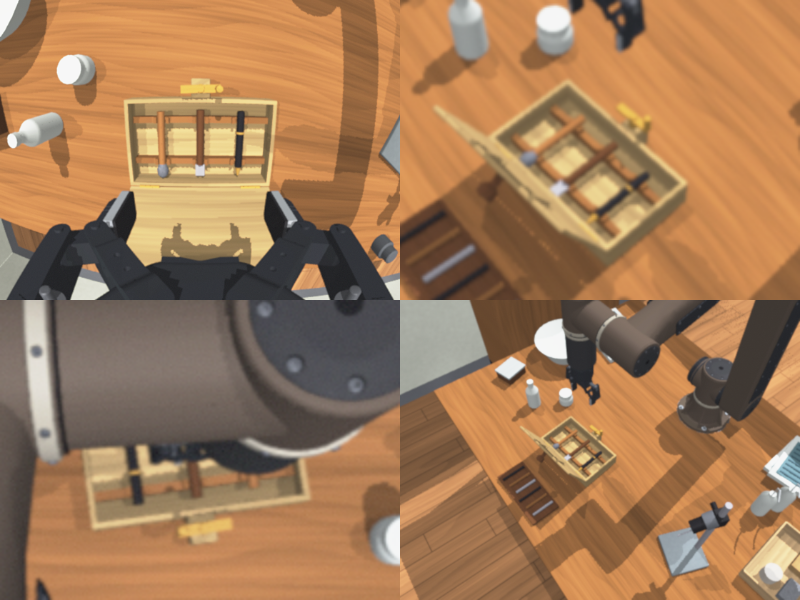

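The lid is open. In the wrist view (full-size pixels) the rests hold, from left to right, the brush (~228), the spatula (~280) and the pen (~335, rows 150–245), so the pen is in the +75 mm rest. I'll measure it with wrist and scene masks.

```bash
python3 - <<'E'
from h import *
np.set_printoptions(precision=4,suppress=True)
s=manip.sense()
w=cv2.imread('pics/w5.png');c=cv2.imread('pics/s5.png')
def axis(im,x0,y0,x1,y1,th=60):
    m=(im.max(2)<th).astype(np.uint8);k=np.zeros_like(m);k[y0:y1,x0:x1]=m[y0:y1,x0:x1]
    n,l,st,ce=cv2.connectedComponentsWithStats(k);i=1+st[1:,4].argmax();ys,xs=np.nonzero(l==i)
    P=np.c_[xs,ys].astype(float);mu=P.mean(0);d=np.linalg.svd(P-mu,full_matrices=False)[2][0];t=(P-mu)@d
    print(st[i],mu);return mu+d*t.min(),mu+d*t.max()
A=axis(w,315,140,355,255);B=axis(c,245,205,300,245)
print(A,B)
A=sorted(A,key=lambda p:p[1]); B=sorted(B,key=lambda p:-p[0])
for p in A: print('wrist z.0335',onz(*ray('wrist',*p,s),.0335))
for p in B: print('scene',onz(*ray('scene',*p),.0335))
for p,q in zip(A,B): print(tri(ray('wrist',*p,s),ray('scene',*q)))
np.save('/tmp/A',A)
a=cv2.resize(w[135:260,300:370],None,fx=4.5,fy=4.5);b=cv2.resize(c[190:260,230:310],None,fx=5,fy=5)
H=max(a.shape[0],b.shape[0]);o=np.zeros((H,a.shape[1]+b.shape[1],3),np.uint8);o[:a.shape[0],:a.shape[1]]=a;o[:b.shape[0],a.shape[1]:]=b
cv2.imwrite('pics/pen5.png',o)
E
```

```text
[329 189  11  45 348] [333.9138 211.1954]
[256 222  15  13  31] [262.7742 227.9677]
(array([335.2248, 189.1921]), array([332.6125, 233.0365])) (array([270.0783, 222.0975]), array([255.7129, 233.6428]))
wrist z.0335 [ 0.5683 -0.0773  0.0335]
wrist z.0335 [ 0.6322 -0.0687  0.0335]
scene [ 0.5695 -0.0765  0.0335]
scene [ 0.6259 -0.0693  0.0335]
(array([ 0.5688, -0.0771,  0.032 ]), [np.float64(0.00019877190189485728), np.float64(0.00019877190189486712)])
(array([ 0.6289, -0.0685,  0.0384]), [np.float64(0.0020960663993957345), np.float64(0.0020960663993957697)])
```

View pics/pen5.png

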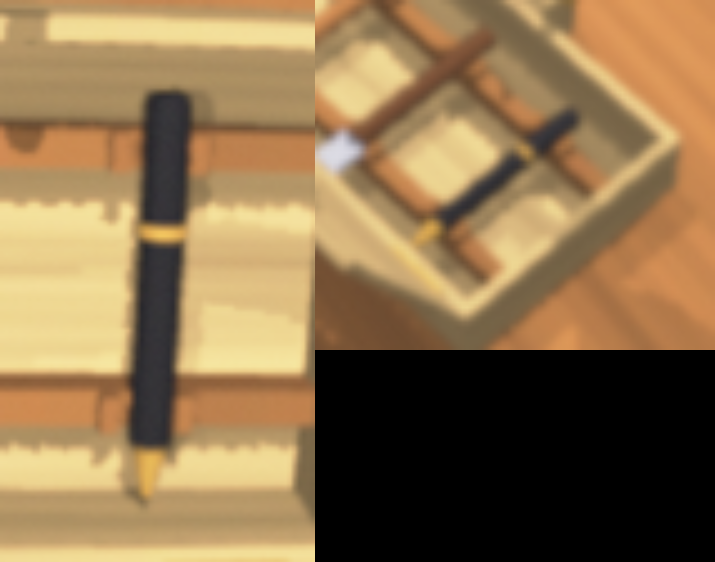

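Wrist view: nib point at (332.4,247.2), blunt end (337.3,155.4). Scene view: nib (250.4,238.2), blunt (281.6,213.4).

```bash
python3 - <<'E'
from h import *
np.set_printoptions(precision=4,suppress=True)
s=manip.sense()
W=[(337.3,155.4),(332.4,247.2)];S=[(281.6,213.4),(250.4,238.2)]
for w,q in zip(W,S): print(onz(*ray('wrist',*w,s),.0335),onz(*ray('scene',*q),.0335),tri(ray('wrist',*w,s),ray('scene',*q)))
a,b=[onz(*ray('wrist',*w,s),.0335) for w in W];d=b-a;print(np.linalg.norm(d),np.degrees(np.arctan2(d[1],d[0])),a+d*62/130)
E
```

```text
[ 0.5218 -0.0828  0.0335] [ 0.5241 -0.0809  0.0335] (array([ 0.5225, -0.0824,  0.03  ]), [np.float64(0.00038727118760267934), np.float64(0.00038727118760267863)])
[ 0.654  -0.0646  0.0335] [ 0.6469 -0.0659  0.0335] (array([ 0.65  , -0.0647,  0.0394]), [np.float64(0.0020933442924825356), np.float64(0.0020933442924826874)])
0.13350168669709633 7.83425087085191 [ 0.5849 -0.0742  0.0335]
```

The pen's origin is at (0.585,-0.0745), yaw 8°, and both views confirm a height of 0.030–0.039. I'll grasp it with the tool tilted 15° so the final pose stays near vertical.

Units first: shifts go in units of 100 mm and turns go in units of 2 degrees. So 0.0416 m is 0.416, 0.0156 m is 0.156, 7.5 degrees is 3.75.

Call:
{"fn": "jog_arm", "kwargs": {"moves": [{"trans":[-0.128, 0.156, 0.416]}, {"trans":[-0.128, 0.156, 0.416]}, {"trans":[-0.128, 0.156, 0.416]}, {"trans":[-0.128, 0.156, 0.416]}, {"trans":[-0.128, 0.156, 0.416]}, {"r":[0, 3.75, 0]}, {"r":[0, 3.75, 0]}, {}, {}, {}], "aperture": 0.5}}

```text
t: 13.75
position: [0.6053, -0.0719, 0.1148]
tool_rot: [[-0.957, -0.139, -0.255], [-0.135, 0.99, -0.036], [0.258, 0.0, -0.966]]
contact_force: [-0.3, -0.6, 0.3]
width: 0.499
gripper_force: 0.0
```

```bash
python3 - <<'E'
from h import *
np.set_printoptions(precision=4,suppress=True)
s=manip.sense();R=s['tool_rot'];t=np.array([.585,-.0745,.0365])+R[:,2]*.0187
print(s['position'],R.tolist(),'local to go',R.T@(t-s['position']))
im=optics.capture("wrist"); cv2.imwrite("pics/w6.png",im[:,:,::-1])
m=(im.max(2)<60).astype(np.uint8)
c=optics.get_calibration('wrist');f=210/np.tan(np.radians(c['vfov']/2));H=c['hand_eye']
for p in[(.523,-.083,.0335),(.585,-.0745,.0335),(.651,-.065,.0335)]:
    q=H[:3,:3].T@(R.T@(np.array(p)-s['position'])-H[:3,3]); th=np.arctan2(np.hypot(q[0],q[1]),q[2]);print(q[:2]/np.hypot(q[0],q[1])*f*th+[c['cx'],c['cy']])
E
```

```text
[ 0.6053 -0.0719  0.1148] [[-0.9567641471534233, -0.1393115163428044, -0.25533246588722597], [-0.13460292444029295, 0.9902486058300243, -0.03591310880185968], [0.2578457280117389, 8.121698532582886e-06, -0.9661861003347825]] local to go [-0.0004  0.0002  0.0996]
[278.9415 136.6368]
[278.5505 221.237 ]
[278.7869 307.7642]
```

View pics/w6.png

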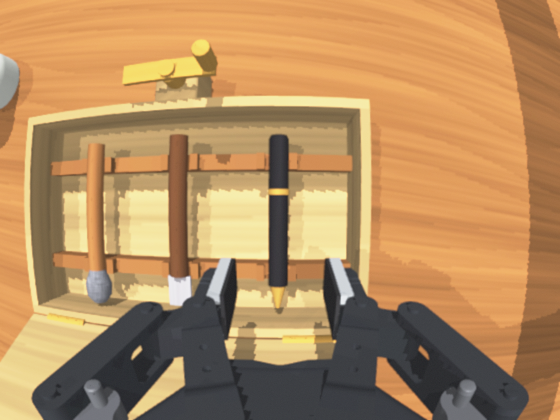

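The pen in the wrist view (279,135 to 278,311) matches the prediction within 3 px and lies centred between the fingers. Descending and closing.

Call:
{"fn": "jog_arm", "kwargs": {"moves": [{"trans":[0, 0, 0.33]}, {"trans":[0, 0, 0.33]}, {"trans":[0, 0, 0.33]}, {}, {}], "aperture": 0.5}}

```text
t: 14.42
position: [0.5814, -0.0754, 0.0206]
tool_rot: [[-0.957, -0.14, -0.254], [-0.135, 0.99, -0.036], [0.257, -0.0, -0.967]]
contact_force: [0.6, -0.2, 1.0]
width: 0.498
gripper_force: 0.0
```

Call:
{"fn": "jog_arm", "kwargs": {"moves": [{}, {}, {}, {}, {}, {}], "aperture": 0.0}}

```text
t: 15.18
position: [0.5816, -0.0763, 0.0206]
tool_rot: [[-0.957, -0.14, -0.254], [-0.135, 0.99, -0.037], [0.256, -0.002, -0.967]]
contact_force: [1.0, -4.1, 5.4]
width: 0.152
gripper_force: 58.5
```

The pen is held (opening 0.152). I'll lift straight up 0.3 m and fit a small planar arm model from the recorded poses, to check reach and forearm clearance over the stand.

```bash
python3 -c "
from h import *
s=manip.sense();print(s['position'].tolist(),s['joints'].tolist());R=s['tool_rot'];print((R.T@(np.array([.585,-.0745,.0335])-s['position'])).tolist(), (R.T@np.array([.99027,.13917,0])).tolist())"
```

```text
[0.5816251723643788, -0.07634821447594298, 0.020582952095923843] [11.12892557635185, 32.32190773030337, -11.985458997980867, -0.811781727038546, -60.5291004420526, -92.60284252305732]
[-0.00016897511702400293, 0.0013382570915005459, -0.01341029456210082] [-0.9666005971156759, -0.0008043194540344619, -0.2562920219707094]
```

Call:
{"fn": "jog_arm", "kwargs": {"moves": [{"trans":[0.129, 0, -0.483]}, {"trans":[0.129, 0, -0.483]}, {"trans":[0.129, 0, -0.483]}, {"trans":[0.129, 0, -0.483]}, {"trans":[0.129, 0, -0.483]}, {"trans":[0.129, 0, -0.483]}, {}, {}], "aperture": 0.0}}

```text
t: 16.18
position: [0.5801, -0.0751, 0.3189]
tool_rot: [[-0.957, -0.139, -0.256], [-0.135, 0.99, -0.035], [0.258, 0.001, -0.966]]
contact_force: [0.4, 0.5, -0.8]
width: 0.153
gripper_force: 59.4
```

```bash
python3 - <<'E'
from h import *
from scipy.optimize import least_squares as ls
s=manip.sense();print(s['position'].tolist(),s['joints'].tolist(),s['width'],s['gripper_force'])
D=[([.15758,-.65592,.23046],[-59.983,20.546,.682,-70.136]),([.46134,-.16266,.19127],[3.666,4.7545,-25.528,-59.751]),([.5532,-.15797,.3232],[3.539,8.4687,-3.652,-77.795]),
 (s['position'],s['joints'][[0,1,2,4]])]
def fk(p,j):
    L1,L2,h,T,d=p;a,b,c,e=np.radians(j);dip=b-c;z=dip-e  # tool angle below horizontal
    r=L1*np.sin(b)+L2*np.cos(dip)+T*np.cos(z);return np.array([r,-d,h+L1*np.cos(b)-L2*np.sin(dip)-T*np.sin(z)]),r
def res(p):
    o=[]
    for q,j in D:
        a=np.radians(j[0]);q=np.array(q);l=[np.cos(a)*q[0]+np.sin(a)*q[1],-np.sin(a)*q[0]+np.cos(a)*q[1],q[2]]
        o+=list(fk(p,j)[0]-l)
    return o
x=ls(res,[.4,.4,.3,.3,.19]);print(x.x,np.abs(x.fun).max())
L1,L2,h,T,d=x.x
# final targets
foc=np.array([.595,.387,.2396]);f=np.array([-.9336*.9063,.3584*.9063,.4226]);po=foc-.068*f
for tilt in(0,5,10,15):
    t=np.radians(tilt);zt=np.array([-.9336*np.sin(t),.3584*np.sin(t),-np.cos(t)])
    tcp=po+.015*zt; w=tcp-T*zt; rw=np.hypot(w[0],w[1]);rp=np.sqrt(rw**2-d**2);D2=np.hypot(rp,w[2]-h)
    print(tilt,tcp,w,rp,D2,'max',L1+L2, 'j1',np.degrees(np.arctan2(w[1],w[0])+np.arcsin(d/rw)))
E
```

```text
[0.5801449132106332, -0.07508279239540198, 0.31892056222950926] [11.183468126914452, 18.97673344434215, 8.373865822519024, -0.8622218947684852, -94.3349595824657, -93.12558099850617] 0.1525412506128972 59.36295300722122
[0.60305653 0.46295387 0.19677984 0.37379819 0.19037562] 0.004198702140764149
0 [0.65253627 0.36491238 0.1958632 ] [0.65253627 0.36491238 0.56966139] 0.7229949918890338 0.8134878083653607 max 1.0660103971247457 j1 43.966858853447114
5 [0.65131575 0.36538093 0.19592028] [0.68173118 0.35370474 0.56829606] 0.744057504036135 0.8316524951541594 max 1.0660103971247457 j1 41.77366649508215
10 [0.65010451 0.36584591 0.19609108] [0.7107039  0.34258239 0.56421044] 0.7656499526527171 0.8492497282248558 max 1.0660103971247457 j1 39.69877159218446
15 [0.64891177 0.36630379 0.19637431] [0.73923392 0.33162999 0.55743564] 0.7875292813782513 0.8661841485604032 max 1.0660103971247457 j1 37.751470868580796
```

Residual is 4 mm and the reach is fine. The wrist will be about 0.56 m high, so the forearm clears the 0.37 m column. I'll right the tool, turn it 151°, and move to a point 0.15 m to the side of the final pose.

Call:
{"fn": "jog_arm", "kwargs": {"moves": [{"r":[0, -3.75, 0]}, {"r":[0, -3.75, 0]}, {"r":[0, 0, -5]}, {"r":[0, 0, -5]}, {"r":[0, 0, -5]}, {"r":[0, 0, -5]}, {"r":[0, 0, -5]}, {"r":[0, 0, -5]}, {"r":[0, 0, -5]}, {"r":[0, 0, -5]}, {"r":[0, 0, -5]}, {"r":[0, 0, -5]}, {"r":[0, 0, -5]}, {"r":[0, 0, -5]}, {"r":[0, 0, -5]}, {"r":[0, 0, -5]}, {"r":[0, 0, -5]}, {}], "aperture": 0.0}}

```text
t: 18.42
position: [0.5799, -0.0753, 0.3175]
tool_rot: [[0.927, -0.376, -0.002], [-0.376, -0.927, -0.0], [-0.002, 0.001, -1.0]]
contact_force: [-0.7, 0.3, -0.4]
width: 0.155
gripper_force: 59.3
```

Call:
{"fn": "jog_arm", "kwargs": {"moves": [{"trans":[-0.133, -0.41, 0.17], "r":[0, 0, -0.5]}, {"trans":[-0.133, -0.41, 0.17]}, {"trans":[-0.133, -0.41, 0.17]}, {"trans":[-0.133, -0.41, 0.17]}, {"trans":[-0.133, -0.41, 0.17]}, {"trans":[-0.133, -0.41, 0.17]}, {"trans":[-0.133, -0.41, 0.17]}, {"r":[0, -2.5, 0]}, {"r":[0, -2.5, 0]}, {}, {}, {}], "aperture": 0.0}}

```text
t: 19.92
position: [0.5965, 0.2259, 0.2]
tool_rot: [[0.919, -0.359, -0.162], [-0.353, -0.933, 0.062], [-0.173, 0.0, -0.985]]
contact_force: [0.7, -0.7, -0.2]
width: 0.153
gripper_force: 59.4
```

```bash
python3 - <<'E'
from h import *
a=optics.capture("wrist"); b=optics.capture("top");c=optics.capture("scene")
for n,i in(('w7',a),('t7',b),('s7',c)): cv2.imwrite(f"pics/{n}.png",i[:,:,::-1])
v=np.hstack([cv2.resize(a,(400,300)),cv2.resize(c[240:390,280:480],(400,300))])
w=np.hstack([cv2.resize(b,(400,300)),cv2.resize(c,(400,300))])
cv2.imwrite('pics/v7.png',np.vstack([v,w])[:,:,::-1])
s=manip.sense();R=s['tool_rot'];pt=np.array([0,.0013,-.0134]);xt=np.array([-.9666,-.0008,-.2563])
f=np.array([-.9336*.9063,.3584*.9063,.4226]);print('axis err deg',np.degrees(np.arccos(R@xt@f)),R@xt)
foc=np.array([.595,.387,.2396]);tip=s['position']+R@(pt+.068*xt);print('tip',tip,'local to go',R.T@(foc-tip),s['joints'])
E
```

```text
axis err deg nan [-0.84724443  0.32567843  0.41966215]
tip [0.54074828 0.24619618 0.24199806] local to go [ 0.00065038 -0.15089301  0.00236492] [ 33.18503427  22.96612335   2.94827888  -8.32221917 -75.98298863
  38.27548606]<stdin>:8: RuntimeWarning: invalid value encountered in arccos
```

View pics/v7.png

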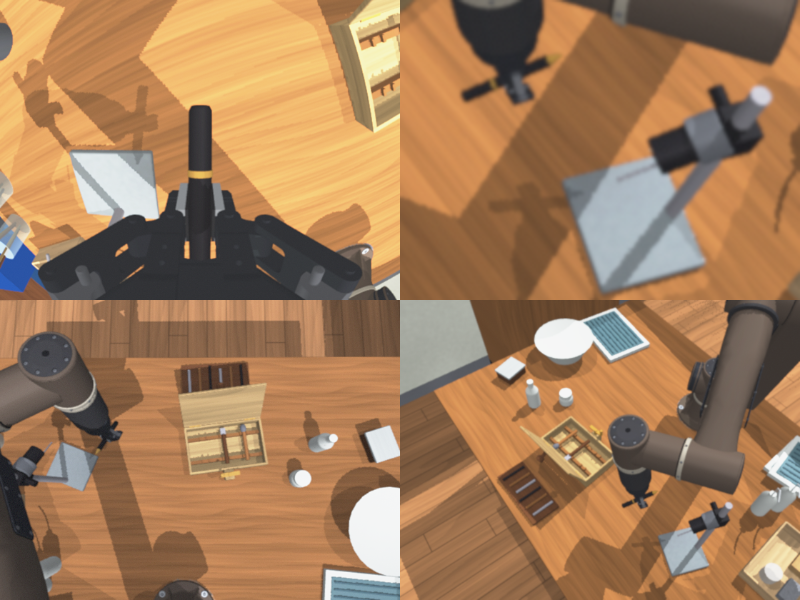

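The pen is held with its nib towards the lens. The nib is at about scene pixel (357.5,269), the wire tip at (388.5,330), and the tuft and spatula are still in the case. I'll check the predicted tip pixel.

```bash
python3 - <<'E'
from h import *
def proj(n,p):
    c=optics.get_calibration(n);f=210/np.tan(np.radians(c['vfov']/2));q=c['orientation'].T@(np.array(p)-c['origin']);return f*q[:2]/q[2]+[c['cx'],c['cy']]
tip=np.array([.5407,.2462,.242]);f=np.array([-.8461,.3248,.4226])
for n in('scene','top'): print(n,proj(n,tip),proj(n,tip-.13*f),proj(n,[.595,.387,.2396]))
c=cv2.imread('pics/s7.png');t=cv2.imread('pics/t7.png')
for n,im,(x,y) in(('s',c,(335,260)),('t',t,(130,165))):
    m=cv2.inRange(cv2.cvtColor(im,cv2.COLOR_BGR2HSV),(16,120,100),(32,255,255))[y:y+50,x:x+60];ys,xs=np.nonzero(m);print(n,sorted(zip((xs+x).tolist(),(ys+y).tolist()))[-12:])
E
```

```text
scene [360.49754101 266.19530616] [310.7977591  287.79677244] [384.20080322 327.12078648]
top [133.68728532 216.97845167] [162.84559336 171.52363056] [ 69.07293674 191.89262101]
s [(356, 271), (357, 267), (357, 268), (357, 269), (357, 270), (358, 267), (358, 268), (358, 269), (359, 267), (359, 268), (360, 267), (360, 268)]
t [(137, 213), (138, 208), (138, 209), (138, 210), (138, 211), (138, 212), (139, 209), (139, 210), (139, 211), (139, 212), (140, 210), (140, 211)]
```

The prediction matches the image within a pixel or so. Sliding in to the focus point.

Converted, -0.025 m is -0.25, 0.0007 m is 0.007.

Call:
{"fn": "jog_arm", "kwargs": {"moves": [{"trans":[0, -0.3, 0.004]}, {"trans":[0, -0.3, 0.004]}, {"trans":[0, -0.3, 0.004]}, {"trans":[0, -0.25, 0.004]}, {"trans":[0, -0.2, 0.004]}, {"trans":[0.007, -0.16, 0.004]}, {}, {}, {}, {}], "aperture": 0.0}}

```text
t: 21.32
position: [0.6514, 0.3663, 0.1978]
tool_rot: [[0.919, -0.359, -0.162], [-0.353, -0.933, 0.062], [-0.173, -0.0, -0.985]]
contact_force: [0.7, 1.0, -0.8]
width: 0.154
gripper_force: 59.3
```

```bash
python3 - <<'E'
from h import *
b=optics.capture("top");c=optics.capture("scene")
for n,i in(('t8',b),('s8',c)): cv2.imwrite(f"pics/{n}.png",i[:,:,::-1])
v=np.hstack([cv2.resize(b[165:285,10:170],(400,300),interpolation=2),cv2.resize(c[265:385,320:480],(400,300),interpolation=2)])
w=np.hstack([cv2.resize(b,(400,300)),cv2.resize(c,(400,300))])
cv2.imwrite('pics/v8.png',np.vstack([v,w])[:,:,::-1])
s=manip.sense();R=s['tool_rot'];pt=np.array([0,.0013,-.0134]);xt=np.array([-.9666,-.0008,-.2563])
print('tip',s['position']+R@(pt+.068*xt),R@xt,s['joint_vel'])
E
```

```text
tip [0.59554422 0.38664454 0.23940013] [-0.84692758  0.32595999  0.4200829 ] [ 0.08437549  0.18351735  0.06821973 -0.08349371 -0.01687805 -0.10227574]
```

View pics/v8.png

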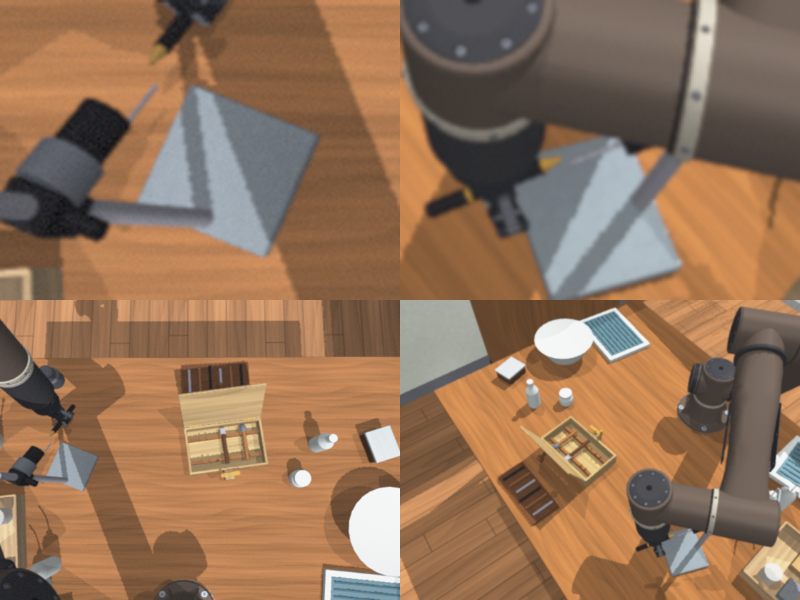

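The nib is at top-view pixel (70,190.6) against a predicted focus of (69.1,191.9). The wire tip is unmoved at (72,199.8), the lid is open, and the pen lies in line with the lens. Settling, then handing in.

Call:
{"fn": "jog_arm", "kwargs": {"moves": [{}, {}, {}, {}], "aperture": 0.0}}

```text
t: 21.92
position: [0.6514, 0.3668, 0.1973]
tool_rot: [[0.919, -0.358, -0.162], [-0.353, -0.934, 0.062], [-0.174, 0.0, -0.985]]
contact_force: [-1.0, -1.1, -0.1]
width: 0.157
gripper_force: 59.3
```

```bash
python3 -c "
from cell import manip, optics
print(manip.sign_off())"
```

```text
the job is handed in; nothing more can be done
None
```

I swung the latch off, opened the lid, and handed in with the pen held still, its nib at my measured focus point (within about 3 mm) and in line with the lens; the hand-in returned no verdict.

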